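Find the loaded parts pot by weight and empty it into the blue bin

TASK

One of the three closed black pots in the aluminium rack still holds a steel ball: lift them by their orange knobs in turn to feel which, putting the empty ones back into their own places in the rack, never tipped. Carry the loaded pot by its knob to the black mat, set it down, take it again by its sides (never tip a pot by its knob) and tip the ball out into the blue bin, the empty pots standing in their places meanwhile. Then leave the emptied pot standing upright on the mat; do not shift the aluminium block, tape roll or profile piece.

Things in the scene. Friction and masses are not known exactly. Their poses are not given: they have to be found in the camera images.
- pot_a_center (a point): One of three identical-looking opaque black pots, 60 (x) x 54 (y) x 80 mm high plus an orange knob on its closed top. It weighs 0.145-0.17 kg empty; just one of the three also holds a hidden loose 32 mm steel ball (0.135 kg), which one changes every time. Origin: pot's centre, 40 mm above its underside; z up. To tip it, grip the plain +y and -y sides (54 mm apart).
- pot_b_center (a point): One of three identical-looking opaque black pots, 60 (x) x 54 (y) x 80 mm high plus an orange knob on its closed top. It weighs 0.145-0.17 kg empty; just one of the three also holds a hidden loose 32 mm steel ball (0.135 kg), which one changes every time. Origin: pot's centre, 40 mm above its underside; z up. To tip it, grip the plain +y and -y sides (54 mm apart).
- pot_c_center (a point): One of three identical-looking opaque black pots, 60 (x) x 54 (y) x 80 mm high plus an orange knob on its closed top. It weighs 0.145-0.17 kg empty; just one of the three also holds a hidden loose 32 mm steel ball (0.135 kg), which one changes every time. Origin: pot's centre, 40 mm above its underside; z up. To tip it, grip the plain +y and -y sides (54 mm apart).
- pot_a_mouth (a point): Middle of the sill of this pot's mouth, 36 mm above its underside on its -x face, axes as the pot's. The mouth (40 mm high, up to the top) is covered by a thin orange flap, hinged at its top, that swings open by itself on tipping. A 47-degree ramp inside leads to the sill: the ball rolls out when the pot is turned about its y, -x face down, well past 60 degrees; 80-90 is good.
- pot_b_mouth (a point): Middle of the sill of this pot's mouth, 36 mm above its underside on its -x face, axes as the pot's. The mouth (40 mm high, up to the top) is covered by a thin orange flap, hinged at its top, that swings open by itself on tipping. A 47-degree ramp inside leads to the sill: the ball rolls out when the pot is turned about its y, -x face down, well past 60 degrees; 80-90 is good.
- pot_c_mouth (a point): Middle of the sill of this pot's mouth, 36 mm above its underside on its -x face, axes as the pot's. The mouth (40 mm high, up to the top) is covered by a thin orange flap, hinged at its top, that swings open by itself on tipping. A 47-degree ramp inside leads to the sill: the ball rolls out when the pot is turned about its y, -x face down, well past 60 degrees; 80-90 is good.
- knob_a: The square orange knob in the middle of the top of pot_a, fixed to it, 18 x 18 mm and 26 mm high; origin at the knob's foot, on the pot's top (80 mm above the pot's underside), z up, x and y as the pot's; the knob's sides are parallel to the pot's.
- knob_b: The square orange knob in the middle of the top of pot_b, fixed to it, 18 x 18 mm and 26 mm high; origin at the knob's foot, on the pot's top (80 mm above the pot's underside), z up, x and y as the pot's; the knob's sides are parallel to the pot's.
- knob_c: The square orange knob in the middle of the top of pot_c, fixed to it, 18 x 18 mm and 26 mm high; origin at the knob's foot, on the pot's top (80 mm above the pot's underside), z up, x and y as the pot's; the knob's sides are parallel to the pot's.
- rack: Fixed open aluminium rack, 84 (x) x 236 (y) x 78 mm high, three cells in a row along its y (centres at y = -77, 0, +77 mm), each 74 (x) x 72 (y) mm inside; floor 5 mm above the table, walls 5 mm. A pot stands in each cell, turned as the rack within a few degrees, its top 7 mm above the rim. Origin: centre of the underside. At the robot's left or right, the bin on the other side.
- mat: Thin black rubber mat with two yellow lines, fixed flat on the table between rack and bin, 240 (x) x 150 (y) mm, 2 mm thick. Origin: centre of its underside.
- bin: Blue open-topped plastic bin, fixed to the table, 200 (x) x 170 (y) mm outside, 45 mm high, walls 5 mm, floor 5 mm. Origin: centre of its underside.
- block: Loose aluminium cube, 40 mm; origin: centre of its underside. A bystander: leave it where it is.
- tape: Loose yellow tape roll, 90 mm across, 20 mm high; origin: centre of its underside. A bystander: leave it where it is.
- profile: Loose piece of aluminium profile 30 x 160 (y) x 30 mm; origin: centre of its underside. A bystander: leave it where it is.
Not all that is in view belongs to the job. Leave any pink look-alike of the part that bears pot_b_center alone. What is shaped like the part that bears pot_a_center but pink is not meant.

How it is judged:
At the end, for the whole second after the job is handed in: The ball lies in the blue bin; the emptied pot stands upright (within 0.1 rad) and still on the mat, its centre within the mat's outline; the two empty pots stand upright at the bottom of their own rack cells (x of ball_c0 in the frame of bin between -0.095 and 0.095 m and y of ball_c0 in the frame of bin between -0.08 and 0.08 m and height (world z) of ball_c0 below 0.04 m and ((horizontal distance between pot_a and empty_1 below 0.03 m and height (world z) of pot_a below 0.012 m and angle between pot_a's own z axis and vertical below 0.1 rad and linear speed of pot_a below 0.03 m/s) or (horizontal distance between pot_b and empty_1 below 0.03 m and height (world z) of pot_b below 0.012 m and angle between pot_b's own z axis and vertical below 0.1 rad and linear speed of pot_b below 0.03 m/s) or (horizontal distance between pot_c and empty_1 below 0.03 m and height (world z) of pot_c below 0.012 m and angle between pot_c's own z axis and vertical below 0.1 rad and linear speed of pot_c below 0.03 m/s)) and ((horizontal distance between pot_a and empty_2 below 0.03 m and height (world z) of pot_a below 0.012 m and angle between pot_a's own z axis and vertical below 0.1 rad and linear speed of pot_a below 0.03 m/s) or (horizontal distance between pot_b and empty_2 below 0.03 m and height (world z) of pot_b below 0.012 m and angle between pot_b's own z axis and vertical below 0.1 rad and linear speed of pot_b below 0.03 m/s) or (horizontal distance between pot_c and empty_2 below 0.03 m and height (world z) of pot_c below 0.012 m and angle between pot_c's own z axis and vertical below 0.1 rad and linear speed of pot_c below 0.03 m/s)) and ((x of pot_a in the frame of mat between -0.12 and 0.12 m and y of pot_a in the frame of mat between -0.075 and 0.075 m and height (world z) of pot_a below 0.01 m and angle between pot_a's own z axis and vertical below 0.1 rad and linear speed of pot_a below 0.03 m/s) or (x of pot_b in the frame of mat between -0.12 and 0.12 m and y of pot_b in the frame of mat between -0.075 and 0.075 m and height (world z) of pot_b below 0.01 m and angle between pot_b's own z axis and vertical below 0.1 rad and linear speed of pot_b below 0.03 m/s) or (x of pot_c in the frame of mat between -0.12 and 0.12 m and y of pot_c in the frame of mat between -0.075 and 0.075 m and height (world z) of pot_c below 0.01 m and angle between pot_c's own z axis and vertical below 0.1 rad and linear speed of pot_c below 0.03 m/s))); the robot touches nothing.
It fails at once if a pot is tipped (more than 0.7 rad) while an empty pot is not in its own place in the rack (so no empty pot may be tipped) (angle between any of pot_a, pot_b, pot_c's own z axis and vertical above 0.7 rad and (not (horizontal distance between any of pot_a, pot_b, pot_c and empty_1 below 0.05 m) or not (horizontal distance between any of pot_a, pot_b, pot_c and empty_2 below 0.05 m))).
It fails at once if a pot is tipped (more than 0.7 rad) while it is held by its knob ((angle between pot_a's own z axis and vertical above 0.7 rad and contact force between knob_a and the fingers above 0.5 N) or (angle between pot_b's own z axis and vertical above 0.7 rad and contact force between knob_b and the fingers above 0.5 N) or (angle between pot_c's own z axis and vertical above 0.7 rad and contact force between knob_c and the fingers above 0.5 N)).
It fails at once if the block, tape roll or profile piece is moved by more than 30 mm (distance of any of block, tape, profile from where it was at the start of the episode above 0.03 m).
It also fails if it takes over 72 s, if anything falls off the work surface, if the arm or the gripper's body presses on something with over 40 N, if the wrist force passes 120 N, or if a joint passes its speed limit or range.

ROBOT

A 6-joint arm with a two-finger parallel gripper is mounted at the origin on the work surface. World frame = base frame: x ahead of the robot, y to its left, z up, the work surface at z = 0. Lengths are in m, angles in rad, forces in N, time in s.
With the tool pointing down it reaches from about 0.35 to 0.775 m from the base axis. Payload 5.5 kg.
Tool frame: the origin (TCP) lies between the finger pads; the fingertips stand 8 mm ahead of it and the grasp point (between the pads) lies 11 mm behind it; z points along the fingers, y is the line along which they close (so a half turn about z gives the same grasp; the last joint's range is limited). The gripper opens to 85 mm and grips with 20 to 120 N. Pads are 22 mm wide; open, the fingers measure 114 mm over their backs; the gripper's body (76 mm by 85 mm) begins 54 mm behind the grasp point. The pads swing forward as they close: fully open they stand 13 mm farther back than shut.
Start: joints at [1.165, 0.313, 0.046, 1.304, 0, 1.431], TCP at [0.151, 0.555, 0.239] pointing down, gripper open.
Joint ranges: [-2.76, 2.76], [-0.86, 1.69], [-1.03, 1.26], [-2.2, 2.34], [-1.47, 1.5], [-3.14, 3.14]. Speed limits (rad/s): [2.57, 2.57, 3.14, 3.14, 3.14, 3.14].

INTERFACE

Orientations are given as a unit quaternion [w, x, y, z].
In Python, from workcell import status, vision, job gives the robot as it stands. The module is installed in compiled form; this text tells all that it offers.
- The arm moves only by the tool apply_moves, never from a script. Its argument "moves" is one flat list of numbers, 6 for each row, row after row: the shift along the world's x, y, z in units of 25 mm (1.0 is 25 mm), then the turn, a rotation vector about the world's x, y, z in rad. In form: [x, y, z, rx, ry, rz, x, y, z, rx, ry, rz, ...]. A call has 1 to 20 rows; each row is the pose to reach, as a shift and turn from the pose commanded when the call began; what a row does not reach only later rows make up. A row lasts 1/12 s, in which the tool goes at most 41.7 mm and 7.16 degrees, less where a joint would pass 70% of its speed; a pose out of reach is approached as far as the arm can. A call with a gripper value outside its range is refused whole. "claw" is the opening in per cent of the stroke, from 0 (shut) to 100 (fully open), set as the call begins (left out, the last holds). The fingers move at their own pace and stop on an object; "newtons" is the grip in N (left out, the last holds). Time passes only in rows, so rows that repeat a pose let the fingers close. It gives the time, the measured TCP pose, the force, the opening and the grip force at its end, in the units of the state.
- status.get_state(): the state, without advancing time (a new reading comes with each control period).
- vision.read_camera(name): name is "side" or "top"; returns a dict with "image" (384x512x3 uint8, blue, green, red), "camera_matrix" (3x3 intrinsics, pixels), "camera_from_world" (4x4, takes a point from world to camera coordinates). Camera axes: x right, y down, z forward; pixel columns grow to the right and rows downward; lengths in m; the calibration is good to about 2 mm. A picture is of the moment at which its call begins. There is no depth.
- job.hand_in(): hands the job in; it is judged then, once.
The state is a dict: "clock": time; "joint_pos": joint angles; "qvel": joint speeds; "tau": joint torques, N m; "tcp_pos": TCP position; "orientation": TCP orientation; "wrist_force": force on the tool from outside, world axes, zero at the start; "ft_torque": the same for the moment, N m; "finger_gap": finger opening in m; "grip_force": force on a finger pad.
Only numpy, scipy, OpenCV 4.12 (cv2) and the standard library are available. Lean on these libraries where they do the work, as an engineer would, in place of code of your own. Each camera call takes 0.05 s, during which the arm holds its last target. There are 200 camera calls.

## Working session

There is one attempt and no reset: what is moved stays moved. The work goes in short steps, Python scripts to look and compute and a tool call to move; the robot and the scene stay as the last step left them, time stands still between calls to the robot, and variables do not carry over. Pictures are saved under pics/ and viewed, at most 10 in all, crops included, and the job is handed in when it is done.

Besides the shell and the picture viewer there is one more tool, called after ">>>" by a JSON object that holds its "api" and its "payload". apply_moves: Moves the arm, as the interface text tells. Its arguments: {"type":"object","properties":{"moves":{"type":"array","items":{"type":"number"}},"claw":{"type":"number"},"newtons":{"type":"number"}},"required":["moves"]}

```bash
mkdir -p pics
cat > h.py <<'E'
import numpy as np,cv2
from workcell import status,vision,job
def cam(n):
    r=vision.read_camera(n);return r['image'],np.array(r['camera_matrix']),np.array(r['camera_from_world'])
def ray(K,T,u,v,z):
    d=T[:3,:3].T@np.linalg.inv(K)@[u,v,1];o=-T[:3,:3].T@T[:3,3]
    return o+d*(z-o[2])/d[2]
def proj(K,T,p):
    q=K@(T@np.append(p,1))[:3];return q[:2]/q[2]
E
python3 - <<'E'
from h import *
for n in('top','side'):
    i,K,T=cam(n);cv2.imwrite(f'pics/{n}0.png',i);np.savez(f'{n}.npz',K=K,T=T);print(n,-T[:3,:3].T@T[:3,3],T[:3,:3].round(2).tolist())
print(status.get_state())
E
```

```text
top [ 0.50701516 -0.04772215  1.58351249] [[-0.02, -1.0, -0.01], [-1.0, 0.02, -0.06], [0.06, 0.0, -1.0]]
side [ 0.51543162 -0.84510395  0.8446678 ] [[1.0, -0.07, 0.02], [-0.04, -0.68, -0.73], [0.07, 0.73, -0.68]]
{'clock': 0.1, 'joint_pos': array([1.16539458e+00, 3.13940418e-01, 4.51107737e-02, 1.30361277e+00,
       5.49268600e-06, 1.43122046e+00]), 'qvel': array([ 0.00105082, -0.00207952,  0.00325608, -0.0003602 , -0.00059469,
        0.00232883]), 'tau': array([ 2.92649303e-03, -4.81724811e+01,  2.99243402e+01,  1.27429943e-02,
       -7.07322738e-05,  9.52997937e-06]), 'tcp_pos': array([0.15087579, 0.55439828, 0.23849687]), 'orientation': array([-2.24149510e-04,  1.32521903e-01,  9.91179735e-01, -7.91935340e-04]), 'wrist_force': array([ 0.86583861, -0.23240217,  0.58572929]), 'ft_torque': array([-0.03819817, -0.04612139,  0.02929063]), 'grip_force': 0.0, 'finger_gap': 0.08506217381049713}
```

View pics/top0.png

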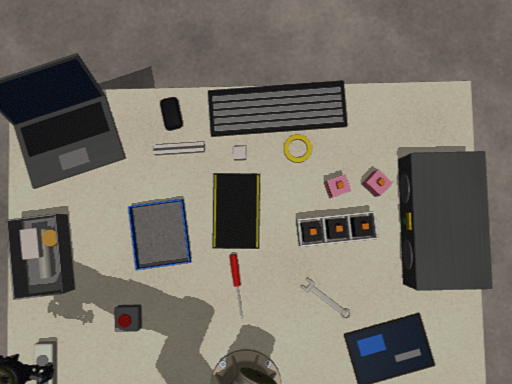

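View pics/side0.png

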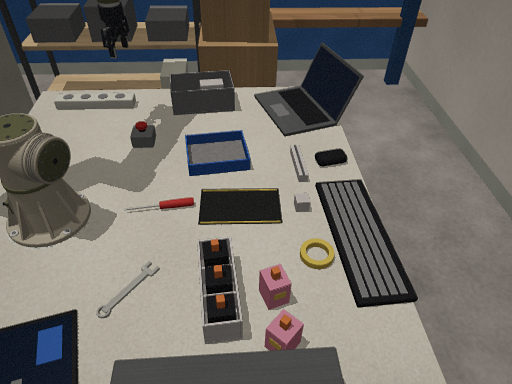

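Run:
```python
from h import *
i=cv2.imread('pics/top0.png');z=np.load('top.npz');K,T=z['K'],z['T']
s=cv2.imread('pics/side0.png');zs=np.load('side.npz');Ks,Ts=zs['K'],zs['T']
a=cv2.resize(i[170:260,285:400],None,fx=4.5,fy=4.5,interpolation=cv2.INTER_CUBIC)
b=cv2.resize(s[230:350,190:310],None,fx=4,fy=4,interpolation=cv2.INTER_CUBIC)
b=cv2.resize(b,(270,270)) if 0 else b[:405,:280] if 0 else cv2.resize(b,(405,405));a=a[:405]
c=np.hstack([a[:, :395],b]) if 0 else np.hstack([cv2.resize(a,(390,305)),cv2.resize(b,(405,405))[:305]]) if 0 else None
cv2.imwrite('pics/c0.png',np.hstack([cv2.resize(a,(395,400)),cv2.resize(b,(400,400))]))
def blobs(im,lo,hi,amin):
    m=cv2.inRange(cv2.cvtColor(im,cv2.COLOR_BGR2HSV),lo,hi)
    n,l,st,c=cv2.connectedComponentsWithStats(m)
    return [(c[k].round(1),st[k,4],l==k) for k in range(1,n) if st[k,4]>=amin]
for nm,im,k,t in(('top',i,K,T),('side',s,Ks,Ts)):
    for c,n,m in blobs(im,(5,150,120),(18,255,255),12): print(nm,'orange',c,n,ray(k,t,*c,.111 if nm=='top' else .1).round(4))
def rect(m,z):
    p=np.argwhere(m)[:,::-1]; h=cv2.convexHull(p.astype(np.int32))[:,0]
    w=np.array([ray(K,T,u,v,z)[:2] for u,v in h]).astype(np.float32)
    r=cv2.minAreaRect(w);return np.round(r[0],4),np.round(r[1],4),round(r[2],1)
for c,n,m in blobs(i,(105,130,60),(125,255,255),150): print('blue',c,n,rect(m,.045))
g=i[165:255,205:270];hs=cv2.cvtColor(i,cv2.COLOR_BGR2HSV)
m=np.zeros(i.shape[:2],bool);m[168:256,208:266]=hs[168:256,208:266,2]<70
print('mat dark',rect(m,.002))
m=np.zeros(i.shape[:2],bool);m[168:252,208:266]=cv2.inRange(hs,(20,130,80),(35,255,255))[168:252,208:266]>0
print('mat yel',rect(m,.002))
for u,v in((298,149),(240,152),(178,148)):print('byst',ray(K,T,u,v,.02))
```

```text
top orange [381.  181.5] 32 [ 0.6195 -0.4185  0.111 ]
top orange [339.9 184.6] 34 [ 0.613  -0.2963  0.111 ]
top orange [365.2 225.8] 36 [ 0.4893 -0.367   0.111 ]
top orange [338.8 228.4] 37 [ 0.4833 -0.2889  0.111 ]
top orange [312.8 231.4] 37 [ 0.4761 -0.2118  0.111 ]
side orange [214.2 242. ] 37 [ 0.4755 -0.209   0.1   ]
side orange [217.4 267.9] 52 [ 0.4829 -0.2858  0.1   ]
side orange [275.4 270. ] 47 [ 0.6133 -0.2993  0.1   ]
side orange [219.9 298.1] 59 [ 0.488  -0.3647  0.1   ]
side orange [285.2 319.3] 64 [ 0.62   -0.4224  0.1   ]
blue [160.  233.9] 416 (array([0.4774, 0.2572]), array([0.1984, 0.1693]), 6.6)
blue [371.  344.7] 473 (array([ 0.1274, -0.3862]), array([0.0516, 0.0827]), 14.5)
mat dark (array([0.5464, 0.019 ]), array([0.1475, 0.237 ]), 87.2)
mat yel (array([0.5459, 0.0198]), array([0.1429, 0.2261]), 88.7)
byst [ 0.73558537 -0.18261306  0.02      ]
byst [0.7301274  0.00145256 0.02      ]
byst [0.74732157 0.1980678  0.02      ]
```

View pics/c0.png

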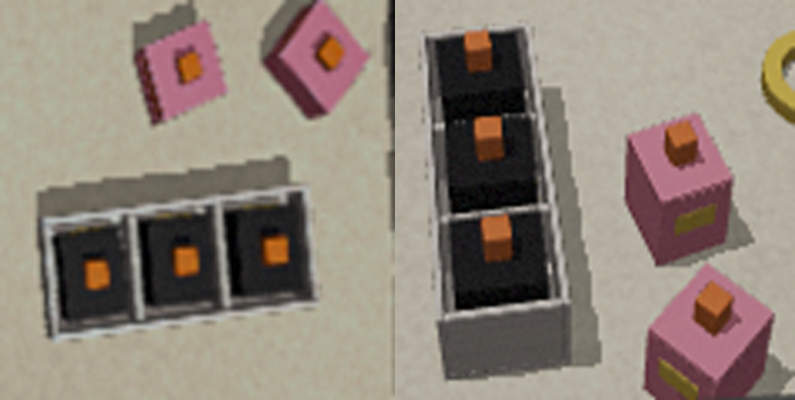

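>>> {"api": "apply_moves", "payload": {"moves": [12,-12.2,0,0,0,0.1,12,-12.2,0,0,0,0.2,12,-12.2,0,0,0,0.346,12,-12.2,0,0,0,0.346,12,-12.2,0,0,0,0.346,12,-12.2,0,0,0,0.346,12,-12.2,0,0,0,0.346,12,-12.2,0,0,0,0.346,12,-12.2,0,0,0,0.346,13,-30.6,-1.9,0,0,0.346,13,-30.6,-1.9,0,0,0.346,13,-30.6,-1.9,0,0,0.346,13,-30.6,-1.9,0,0,0.346,13,-30.6,-1.9,0,0,0.346,13,-30.6,-1.9,0,0,0.346,13,-30.6,-1.9,0,0,0.346,13,-30.6,-1.9,0,0,0.346,13,-30.6,-1.9,0,0,0.346,13,-30.6,-1.9,0,0,0.346,13,-30.6,-1.9,0,0,0.346], "claw": 60, "newtons": 40}}

```text
clock: 1.77
tcp_pos: [0.4694, -0.1642, 0.196]
orientation: [-0.0, -0.04, 0.999, 0.0]
wrist_force: [1.0, 0.5, 1.0]
finger_gap: 0.0515
grip_force: 0.0
```

>>> {"api": "apply_moves", "payload": {"moves": [0,0,0,0,0,0,0,0,0,0,0,0,0,0,0,0,0,0,0,0,0,0,0,0]}}

```text
clock: 2.1
tcp_pos: [0.4695, -0.161, 0.1962]
orientation: [-0.0, -0.041, 0.999, 0.0]
wrist_force: [-0.5, -0.0, -0.8]
finger_gap: 0.0517
grip_force: 0.0
```

Run:
```python
from h import *
i,K,T=cam('top');s=status.get_state();print(s['tcp_pos'],s['wrist_force'],s['joint_pos'])
z=s['tcp_pos'];print(proj(K,T,z)) 
j,Ks,Ts=cam('side')
cv2.imwrite('pics/c1.png',np.hstack([cv2.resize(i[180:260,280:380],(400,320),interpolation=cv2.INTER_CUBIC),cv2.resize(j[180:300,150:300],(400,320),interpolation=cv2.INTER_CUBIC)]))
```

```text
[ 0.46962936 -0.16079926  0.19639191] [-0.06573759  0.04436484 -0.57472736] [-4.91935790e-01  1.80302574e-01 -2.34640060e-01  1.15644000e+00
  3.07109990e-04 -5.73971117e-01]
[297.95978458 234.71172545]
```

View pics/c1.png

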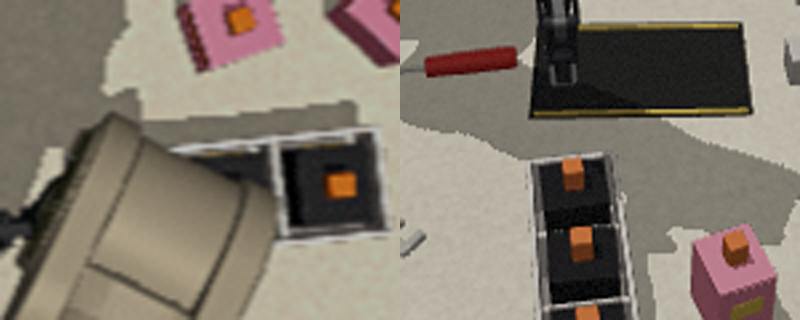

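>>> {"api": "apply_moves", "payload": {"moves": [0.25,-2,0,0,0,0,0.25,-2,0,0,0,0,0.25,-2,-1,0,0,0,0.25,-2,-2,0,0,0,0.25,-2,-3,0,0,0,0.25,-2,-3.5,0,0,0,0.25,-2,-3.9,0,0,0,0.25,-2,-3.9,0,0,0,0.25,-2,-3.9,0,0,0]}}

```text
clock: 2.95
tcp_pos: [0.4763, -0.2116, 0.0991]
orientation: [-0.0, -0.041, 0.999, 0.0]
wrist_force: [-0.1, 0.2, 1.0]
finger_gap: 0.0512
grip_force: 0.0
```

>>> {"api": "apply_moves", "payload": {"moves": [0,0,0,0,0,0,0,0,0,0,0,0,0,0,0,0,0,0,0,0,0,0,0,0,0,0,0,0,0,0,0,0,0,0,0,0], "claw": 0, "newtons": 40}}

```text
clock: 3.45
tcp_pos: [0.4771, -0.2126, 0.1002]
orientation: [0.001, -0.04, 0.999, -0.001]
wrist_force: [0.1, 0.6, 5.4]
finger_gap: 0.017
grip_force: 40.0
```

Run:
```python
from h import *
print(status.get_state())
```

```text
{'clock': 3.45, 'joint_pos': array([-5.73316959e-01,  2.96139470e-01, -3.33663642e-01,  9.38396432e-01,
        5.47269020e-04, -6.53590628e-01]), 'qvel': array([-0.00139005,  0.00011328, -0.00050657, -0.0007586 ,  0.00062846,
        0.00168441]), 'tau': array([-6.34428095e-01, -4.06043708e+01,  2.45567501e+01, -1.92157687e-01,
       -2.80140834e-01,  4.51024796e-03]), 'tcp_pos': array([ 0.4770758 , -0.21261154,  0.10017447]), 'orientation': array([ 1.21917806e-03, -4.01263786e-02,  9.99193731e-01, -5.23735980e-04]), 'wrist_force': array([0.05521309, 0.5769424 , 5.38754212]), 'ft_torque': array([ 0.19926689, -0.01071583, -0.02769246]), 'grip_force': 39.96157228946686, 'finger_gap': 0.016951554742800738}
```

>>> {"api": "apply_moves", "payload": {"moves": [0,0,0.5,0,0,0,0,0,1.2,0,0,0,0,0,2,0,0,0,0,0,3,0,0,0,0,0,4,0,0,0,0,0,4,0,0,0,0,0,4,0,0,0,0,0,4,0,0,0,0,0,4,0,0,0]}}

```text
clock: 4.2
tcp_pos: [0.4752, -0.2117, 0.1974]
orientation: [-0.001, -0.04, 0.999, 0.001]
wrist_force: [-0.6, 1.0, -2.3]
finger_gap: 0.0174
grip_force: 39.2
```

```bash
cat > w.py <<'E'
from h import *
f=[]
for k in range(6):
    i,K,T=cam('side');s=status.get_state();f.append(np.r_[s['wrist_force'],s['ft_torque']])
print(np.mean(f,0).round(2),np.std(f,0).round(2),s['tcp_pos'],s['finger_gap'],s['grip_force'],s['clock'])
E
cat > w1.py <<'E'
from w import *
cv2.imwrite('pics/c2.png',cv2.resize(i[140:300,150:310],(600,600),interpolation=cv2.INTER_CUBIC))
E
python3 w1.py
```

```text
[-0.14  0.47 -1.44  0.01 -0.    0.01] [0.48 0.45 0.57 0.04 0.03 0.02] [ 0.47583316 -0.21205425  0.19826996] 0.01655080494703843 39.226775765419006 4.5
```

View pics/c2.png

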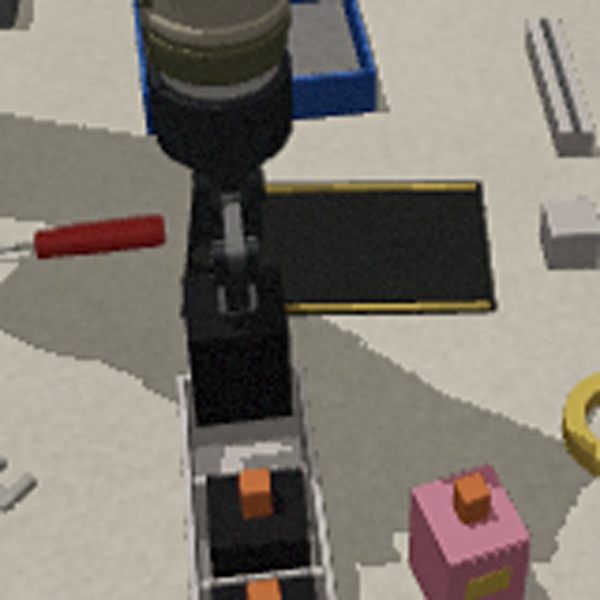

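>>> {"api": "apply_moves", "payload": {"moves": [0,0,-1.5,0,0,0,0,0,-2.6,0,0,0,0,0,-3.4,0,0,0,0,0,-3.8,0,0,0,0,0,-3.95,0,0,0,0,0,-3.95,0,0,0,0,0,-3.95,0,0,0]}}

```text
clock: 5.08
tcp_pos: [0.4766, -0.2125, 0.1008]
orientation: [0.0, -0.04, 0.999, -0.0]
wrist_force: [-0.0, -0.2, -1.5]
finger_gap: 0.0175
grip_force: 39.4
```

>>> {"api": "apply_moves", "payload": {"moves": [0,0,0,0,0,0,0,0,0,0,0,0,0,0,0,0,0,0,0,0,0,0,0,0,0,0,1,0,0,0,0,0,3,0,0,0,0,0,3,0,0,0,0,0,3,0,0,0], "claw": 60}}

```text
clock: 5.75
tcp_pos: [0.4784, -0.2137, 0.179]
orientation: [0.003, -0.04, 0.999, -0.002]
wrist_force: [1.2, 1.0, -1.0]
finger_gap: 0.0515
grip_force: 0.0
```

```bash
python3 w.py
```

```text
[ 0.01  0.15 -0.63 -0.01 -0.    0.03] [0.36 0.25 0.42 0.03 0.02 0.02] [ 0.47527052 -0.21167389  0.17368486] 0.051082914841524364 0.0 6.05
```

>>> {"api": "apply_moves", "payload": {"moves": [0.3,-3.05,0,0,0,0,0.3,-3.05,0,0,0,0,0.3,-3.05,-0.5,0,0,0,0.3,-3.05,-1.5,0,0,0,0.3,-3.05,-2.5,0,0,0,0.3,-3.05,-2.95,0,0,0,0.3,-3.05,-2.95,0,0,0,0.3,-3.05,-2.95,0,0,0]}}

```text
clock: 6.72
tcp_pos: [0.4827, -0.2878, 0.1]
orientation: [-0.001, -0.04, 0.999, 0.001]
wrist_force: [-0.2, 0.0, 0.3]
finger_gap: 0.0511
grip_force: 0.0
```

>>> {"api": "apply_moves", "payload": {"moves": [0,0,0,0,0,0,0,0,0,0,0,0,0,0,0,0,0,0,0,0,0,0,0,0,0,0,0,0,0,0,0,0,0,0,0,0,0,0,0.5,0,0,0,0,0,1,0,0,0,0,0,1.5,0,0,0,0,0,2,0,0,0,0,0,2,0,0,0,0,0,2,0,0,0,0,0,2,0,0,0], "claw": 0}}

```text
clock: 7.8
tcp_pos: [0.4831, -0.288, 0.1504]
orientation: [-0.001, -0.04, 0.999, 0.001]
wrist_force: [0.4, -0.4, -1.3]
finger_gap: 0.0169
grip_force: 40.1
```

```bash
python3 w.py
```

```text
[-0.18 -0.42 -1.55  0.02  0.01  0.01] [0.59 0.49 0.55 0.03 0.03 0.02] [ 0.48333214 -0.28826065  0.15076481] 0.01700503790451273 40.06240725517273 8.1
```

>>> {"api": "apply_moves", "payload": {"moves": [0,0,-1,0,0,0,0,0,-1.6,0,0,0,0,0,-1.9,0,0,0,0,0,-2,0,0,0,0,0,-2,0,0,0,0,0,-2,0,0,0]}}

```text
clock: 8.6
tcp_pos: [0.4833, -0.2883, 0.1024]
orientation: [-0.0, -0.04, 0.999, 0.0]
wrist_force: [-3.2, 1.9, 5.1]
finger_gap: 0.0166
grip_force: 41.5
```

>>> {"api": "apply_moves", "payload": {"moves": [0,0,0,0,0,0,0,0,0,0,0,0,0,0,0,0,0,0,0,0,0,0,0,0,0,0,1,0,0,0,0,0,2.5,0,0,0,0,0,3,0,0,0,0.25,-3.1,3,0,0,0,0.25,-3.1,3,0,0,0,0.25,-3.1,3,0,0,0,0.25,-3.1,2,0,0,0,0.25,-3.1,1,0,0,0,0.25,-3.1,0.4,0,0,0,0.25,-3.1,0.05,0,0,0,0.25,-3.1,0.05,0,0,0,0.25,-3.1,0.05,0,0,0], "claw": 60}}

```text
clock: 9.93
tcp_pos: [0.4898, -0.3658, 0.1026]
orientation: [-0.0, -0.04, 0.999, 0.0]
wrist_force: [-0.6, 0.7, 1.1]
finger_gap: 0.0512
grip_force: 0.0
```

>>> {"api": "apply_moves", "payload": {"moves": [0,0,0,0,0,0,0,0,0,0,0,0,0,0,0,0,0,0,0,0,0,0,0,0,0,0,0,0,0,0,0,0,0,0,0,0,0,0,0.5,0,0,0,0,0,1,0,0,0,0,0,2,0,0,0,0,0,3,0,0,0,0,0,4,0,0,0,0,0,4.5,0,0,0,0,0,4.5,0,0,0,0,0,4.5,0,0,0], "claw": 0, "newtons": 50}}

```text
clock: 11.1
tcp_pos: [0.4899, -0.3658, 0.2149]
orientation: [0.0, -0.04, 0.999, 0.0]
wrist_force: [-0.0, 0.0, -3.7]
finger_gap: 0.0165
grip_force: 49.6
```

```bash
python3 w.py
```

```text
[ 0.    0.22 -2.83 -0.01  0.02 -0.01] [0.46 0.44 0.68 0.01 0.04 0.03] [ 0.48930986 -0.36543548  0.21362387] 0.01680671400823544 49.6367472410202 11.4
```

>>> {"api": "apply_moves", "payload": {"moves": [0,0,1,0,0,0,0,0,1.9,0,0,0,0,0.6,1.9,0,0,0,0.1,1.6,1.9,0,0,0,0.2,2.8,1.9,0,0,0.1,0.3,4,1.9,0,0,0.2,0.4,5.2,1.9,0,0,0.3,0.5,6.4,1.9,0,0,0.4,0.6,7.6,1.9,0,0,0.5,0.7,8.8,1.9,0,0,0.6,0.8,10,1.9,0,0,0.7,0.9,11.2,1.9,0,0,0.8,1,12.4,1.9,0,0,0.9,1.1,13.6,1.9,0,0,1,1.2,14.6,1.9,0,0,1.1,1.2,14.6,1.9,0,0,1.2,1.2,14.6,1.9,0,0,1.3,1.2,14.6,1.9,0,0,1.3,1.2,14.6,1.9,0,0,1.3]}}

```text
clock: 12.98
tcp_pos: [0.5196, -0.0008, 0.2622]
orientation: [-0.0, -0.636, 0.772, 0.0]
wrist_force: [-0.4, 0.1, -3.9]
finger_gap: 0.0169
grip_force: 49.7
```

Run:
```python
from h import *
i,K,T=cam('side');s=status.get_state();print(s)
u,v=proj(K,T,s['tcp_pos']-[0,0,.06]).astype(int);print(u,v)
cv2.imwrite('pics/c3.png',cv2.resize(i[v-60:v+60,u-60:u+60],(480,480),interpolation=cv2.INTER_CUBIC))
```

```text
{'clock': 13.0333, 'joint_pos': array([-1.56566561e-01,  2.00281076e-01, -4.70766245e-02,  1.32413579e+00,
       -2.96947761e-05, -1.53381341e+00]), 'qvel': array([-6.77025593e-03, -3.02456418e-04,  3.37660532e-03,  2.87282945e-03,
       -3.98487383e-05, -8.77262735e-03]), 'tau': array([ 3.02448068e-01, -4.31427419e+01,  3.10709095e+01,  1.01045397e-02,
        2.07890722e-02, -3.54018726e-02]), 'tcp_pos': array([ 0.51969247, -0.00105604,  0.26228016]), 'orientation': array([-2.42422212e-04, -6.35474868e-01,  7.72121474e-01,  2.50920298e-04]), 'wrist_force': array([-0.61207738, -0.55755193, -2.61794673]), 'ft_torque': array([-0.00026741, -0.01335509, -0.02374529]), 'grip_force': 49.69368517398834, 'finger_gap': 0.016603621975794625}
229 154
```

View pics/c3.png

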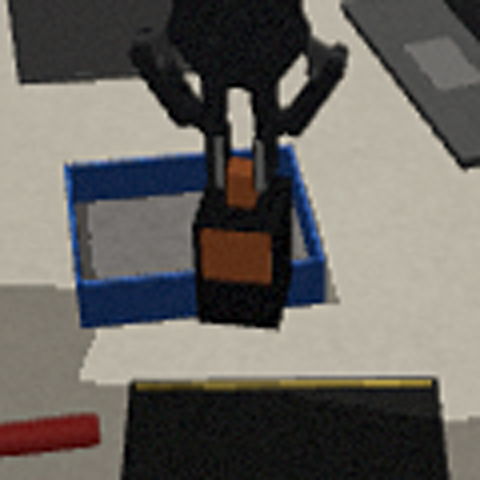

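>>> {"api": "apply_moves", "payload": {"moves": [0.4,0,0,0,0,-0.12,0.4,0,0,0,0,-0.24,0.4,0,0,0,0,-0.36,0.4,0,0,0,0,-0.48,0.4,0,0,0,0,-0.6,0.4,0,0,0,0,-0.72,0.4,0,-0.5,0,0,-0.84,0.4,0,-1.5,0,0,-0.96,0.4,0,-2.5,0,0,-1.08,0.4,0,-3.5,0,0,-1.2,0.4,0,-4.5,0,0,-1.32,0.4,0,-5.3,0,0,-1.38,0.4,0,-5.9,0,0,-1.38,0.4,0,-6.3,0,0,-1.38,0.4,0,-6.45,0,0,-1.38,0.4,0,-6.5,0,0,-1.38,0.4,0,-6.5,0,0,-1.38]}}

```text
clock: 14.45
tcp_pos: [0.5301, -0.0014, 0.1013]
orientation: [0.001, 0.001, 1.0, -0.0]
wrist_force: [1.1, -0.2, -2.4]
finger_gap: 0.0166
grip_force: 49.7
```

>>> {"api": "apply_moves", "payload": {"moves": [0,0,0,0,0,0,0,0,0,0,0,0,0,0,0,0,0,0,0,0,0,0,0,0,0,0,0.5,0,0,0,0,0,1.5,0,0,0,0,0,2.5,0,0,0,0,0,2.5,0,0,0,0,0,2.5,0,0,0], "claw": 100}}

```text
clock: 15.2
tcp_pos: [0.5313, -0.0011, 0.1643]
orientation: [0.002, -0.0, 1.0, -0.0]
wrist_force: [-0.5, 0.0, 0.4]
finger_gap: 0.0853
grip_force: 0.0
```

Run:
```python
from h import *
i,K,T=cam('side');s=status.get_state();print(s['tcp_pos'],s['orientation'],s['joint_pos'],s['wrist_force'])
u,v=proj(K,T,[.53,0,.06]).astype(int);print(u,v)
j,Kt,Tt=cam('top')
cv2.imwrite('pics/c4.png',np.hstack([cv2.resize(i[v-60:v+60,u-60:u+60],(400,400),interpolation=cv2.INTER_CUBIC),cv2.resize(j[150:270,200:400],(400,240),interpolation=cv2.INTER_CUBIC)[:, :].repeat(1,0) if 0 else cv2.resize(j[160:280,280:400],(400,400),interpolation=cv2.INTER_CUBIC)]))
```

```text
[ 0.53026641 -0.00099859  0.16293299] [ 6.65889802e-04 -7.32974616e-05  9.99999775e-01 -3.58977912e-05] [-1.53402664e-01  2.61848656e-01 -2.14583714e-01  1.09303686e+00
  1.32642977e-04 -1.53549171e-01] [ 0.01467999  0.83984722 -0.27023049]
234 194
```

View pics/c4.png

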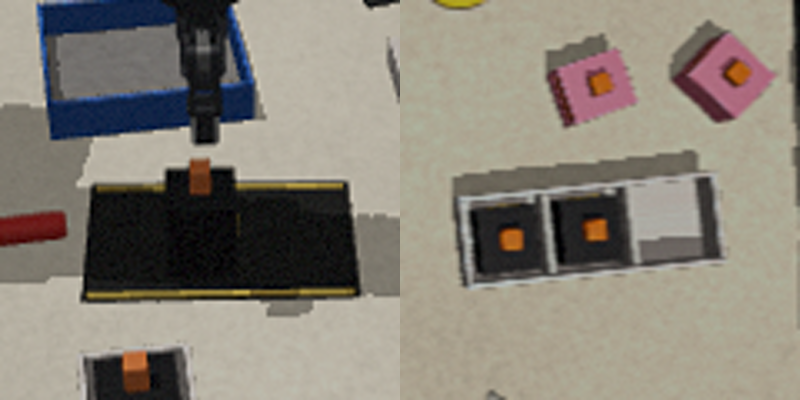

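>>> {"api": "apply_moves", "payload": {"moves": [0,0,-1,0,0,0,0,0,-2,0,0,0,0,0,-3,0,0,0,0,0,-3.8,0,0,0,0,0,-4.2,0,0,0,0,0,-4.2,0,0,0,0,0,-4.2,0,0,0]}}

```text
clock: 15.88
tcp_pos: [0.5291, -0.0008, 0.057]
orientation: [-0.001, -0.0, 1.0, 0.0]
wrist_force: [-0.1, -0.7, 0.1]
finger_gap: 0.0855
grip_force: 0.0
```

>>> {"api": "apply_moves", "payload": {"moves": [0,0,0,0,0,0,0,0,0,0,0,0,0,0,0,0,0,0,0,0,0,0,0,0,0,0,0,0,0,0,0,0,0,0,0,0,0,0,0.5,0,0,0,0,0,1.5,0,0,0,0,0,2.7,0,0,0,0,0,4,0,0,0,0,0,5,0,0,0,0,0,6,0,0,0,0,0,6,0,0,0,0,0,6,0,0,0], "claw": 0, "newtons": 60}}

```text
clock: 17.05
tcp_pos: [0.5307, -0.001, 0.2087]
orientation: [0.001, -0.0, 1.0, -0.0]
wrist_force: [-0.3, -0.3, -3.3]
finger_gap: 0.0529
grip_force: 64.3
```

```bash
python3 w.py
```

```text
[-0.24  0.25 -2.75 -0.    0.    0.  ] [0.52 0.43 0.25 0.03 0.03 0.02] [ 0.52889369 -0.00080684  0.20596736] 0.05286940411044932 64.33367282152176 17.35
```

>>> {"api": "apply_moves", "payload": {"moves": [-0.15,1,0,0,0,0.04,-0.3,2.2,0,0,0,0.08,-0.5,3.4,0,0,0,0.12,-0.7,4.6,0,0,0,0.16,-0.9,5.8,0,0,0,0.2,-1.05,7,0,0,0,0.24,-1.2,8.2,0,0,0,0.28,-1.4,9.4,0,0,0,0.32,-1.55,10.2,0,0,0,0.346,-1.55,10.5,0,0,0,0.346,-1.55,10.5,0,0,0,0.346,-1.55,10.5,0,0,0,0.346]}}

```text
clock: 18.35
tcp_pos: [0.4909, 0.2613, 0.2069]
orientation: [-0.001, -0.172, 0.985, -0.0]
wrist_force: [0.0, 0.1, -2.4]
finger_gap: 0.0526
grip_force: 65.4
```

>>> {"api": "apply_moves", "payload": {"moves": [0,0,0,0.034,-0.094,0,0,0,0,0.068,-0.188,0,0,0,0,0.102,-0.282,0,0,0,0,0.136,-0.376,0,0,0,0,0.17,-0.47,0,0,0,0,0.17,-0.47,0]}}

```text
clock: 18.85
tcp_pos: [0.4827, 0.2572, 0.2001]
orientation: [0.239, -0.166, 0.956, 0.042]
wrist_force: [-4.2, -0.2, -6.1]
finger_gap: 0.0531
grip_force: 66.0
```

Run:
```python
from h import *
from scipy.spatial.transform import Rotation as R
s=status.get_state();print(s);q=s['orientation'];print(R.from_quat(np.r_[q[1:],q[0]]).as_matrix().round(3))
```

```text
{'clock': 18.85, 'joint_pos': array([ 0.34219579, -0.07709598, -0.63129977,  0.52679458,  0.00101766,
       -0.00174342]), 'qvel': array([-0.00135194,  0.08116246,  0.20810486,  0.2509974 ,  0.00132049,
        0.00045881]), 'tau': array([-6.98505733e-01, -3.48531282e+01,  4.24443233e+01, -1.13197133e+01,
       -1.36488467e-02,  7.67100864e-03]), 'tcp_pos': array([0.48273309, 0.25719358, 0.20009332]), 'orientation': array([ 0.23887029, -0.16613876,  0.95583034,  0.04156023]), 'wrist_force': array([-4.22531357, -0.24809001, -6.08905229]), 'ft_torque': array([-0.45552233,  1.17095391,  0.06650479]), 'grip_force': 65.96444249153137, 'finger_gap': 0.05308132452088141}
[[-0.831 -0.337  0.443]
 [-0.298  0.941  0.159]
 [-0.47   0.    -0.882]]
```

Run:
```python
from h import *
from scipy.optimize import least_squares
D=np.array([[.3139,.0451,1.3036,.15088,.5544,.2385],[.1803,-.2346,1.1564,.46963,-.1608,.1964],[.29614,-.33366,.9384,.47708,-.21261,.10017],[.20028,-.04708,1.32414,.5197,-.00106,.26228],[.26185,-.21458,1.09304,.53027,-.001,.16293]])
s=status.get_state();D=np.vstack([D,np.r_[s['joint_pos'][1:4],s['tcp_pos']]])
def fk(P,j):
    r0,z0,a,b,c,d,L=P;j2,j3,j4=j;f=j2-j3;p=f+j4
    return np.array([r0+a*np.cos(j2)+b*np.sin(j2)+c*np.cos(f)+d*np.sin(f)+L*np.cos(p), z0-a*np.sin(j2)+b*np.cos(j2)-c*np.sin(f)+d*np.cos(f)-L*np.sin(p)])
res=lambda P:np.concatenate([fk(P,x[:3])-[np.sqrt(x[3]**2+x[4]**2-.0064),x[5]] for x in D])
o=least_squares(res,[0,.2,0,.3,.3,0,.2]);P=o.x;print(P.round(4),np.abs(o.fun).max())
for p in np.radians([30,20,10,5]):
  for r in(.52,.56,.6):
    for z in(.15,.2,.26,.32):
      q=least_squares(lambda j:np.r_[fk(P,j)-[np.sqrt(r*r-.0064),z],j[0]-j[1]+j[2]-p],[-.3,-.8,.2],bounds=([-.86,-1.03,-2.2],[1.69,1.26,2.34]))
      print(round(np.degrees(p)),r,z,q.x.round(2),'ok' if q.cost<1e-7 else 'NO %.3f'%np.abs(q.fun).max())
```

```text
[ 0.000e+00  2.331e-01 -1.000e-04  5.187e-01  4.095e-01  5.560e-02
  4.328e-01] 1.7922586400542784e-05
30 0.52 0.15 [-0.14 -1.03 -0.32] NO 0.080
30 0.52 0.2 [-0.28 -1.03 -0.19] NO 0.064
30 0.52 0.26 [-0.4  -1.03 -0.09] NO 0.032
30 0.52 0.32 [-0.49 -1.01  0.01] ok
30 0.56 0.15 [-0.01 -1.03 -0.46] NO 0.068
30 0.56 0.2 [-0.16 -1.03 -0.33] NO 0.042
30 0.56 0.26 [-0.29 -1.03 -0.21] NO 0.015
30 0.56 0.32 [-0.38 -0.96 -0.06] ok
30 0.6 0.15 [ 0.09 -1.03 -0.57] NO 0.050
30 0.6 0.2 [-0.05 -1.03 -0.44] NO 0.025
30 0.6 0.26 [-0.19 -1.02 -0.31] ok
30 0.6 0.32 [-0.28 -0.91 -0.1 ] ok
20 0.52 0.15 [-0.01 -1.03 -0.6 ] NO 0.138
20 0.52 0.2 [-0.22 -1.03 -0.4 ] NO 0.110
20 0.52 0.26 [-0.39 -1.03 -0.25] NO 0.087
20 0.52 0.32 [-0.5  -1.03 -0.16] NO 0.051
20 0.56 0.15 [ 0.15 -1.03 -0.78] NO 0.129
20 0.56 0.2 [-0.06 -1.03 -0.57] NO 0.091
20 0.56 0.26 [-0.24 -1.03 -0.41] NO 0.064
20 0.56 0.32 [-0.37 -1.03 -0.3 ] NO 0.034
20 0.6 0.15 [ 0.26 -1.03 -0.91] NO 0.107
20 0.6 0.2 [ 0.06 -1.03 -0.71] NO 0.077
20 0.6 0.26 [-0.12 -1.03 -0.54] NO 0.042
20 0.6 0.32 [-0.25 -1.03 -0.42] NO 0.016
10 0.52 0.15 [ 0.64 -1.03 -
[... 254 characters left out ...]
] NO 0.105
10 0.56 0.32 [-0.29 -1.03 -0.53] NO 0.082
10 0.6 0.15 [ 0.67 -1.03 -1.51] NO 0.155
10 0.6 0.2 [ 0.34 -1.03 -1.16] NO 0.138
10 0.6 0.26 [ 0.05 -1.03 -0.87] NO 0.096
10 0.6 0.32 [-0.15 -1.03 -0.68] NO 0.057
5 0.52 0.15 [ 1.22 -1.03 -2.2 ] NO 0.192
5 0.52 0.2 [ 0.41 -1.03 -1.32] NO 0.231
5 0.52 0.26 [-0.18 -1.03 -0.69] NO 0.145
5 0.52 0.32 [-0.4  -1.03 -0.48] NO 0.131
5 0.56 0.15 [ 1.1  -1.03 -2.07] NO 0.170
5 0.56 0.2 [ 0.55 -1.03 -1.48] NO 0.199
5 0.56 0.26 [ 0.05 -1.03 -0.94] NO 0.142
5 0.56 0.32 [-0.21 -1.03 -0.69] NO 0.100
5 0.6 0.15 [ 0.96 -1.03 -1.92] NO 0.146
5 0.6 0.2 [ 0.59 -1.03 -1.53] NO 0.160
5 0.6 0.26 [ 0.2  -1.03 -1.11] NO 0.128
5 0.6 0.32 [-0.05 -1.03 -0.86] NO 0.083
```

>>> {"api": "apply_moves", "payload": {"moves": [0,0,0,-0.034,0.094,0,0,0,0,-0.068,0.188,0,0,0,0,-0.102,0.282,0,0,0,0,-0.136,0.376,0,0,0,0,-0.17,0.47,0,0,0,0,-0.17,0.47,0,0,0,0,-0.17,0.47,0]}}

```text
clock: 19.43
tcp_pos: [0.4937, 0.2612, 0.2065]
orientation: [-0.001, -0.171, 0.985, -0.0]
wrist_force: [0.4, 0.2, -2.0]
finger_gap: 0.053
grip_force: 68.3
```

>>> {"api": "apply_moves", "payload": {"moves": [-0.1,0.1,0.2,0,0,0.1,-0.2,0.2,0.4,0,0,0.2,-0.3,0.3,0.6,0,0,0.3,-0.4,0.4,0.8,0,0,0.4,-0.5,0.5,1,0,0,0.5,-0.5,0.6,1,0,0,0.6,-0.5,0.6,1,0,0,0.7,-0.5,0.6,1,0,0,0.8,-0.5,0.6,1,0,0,0.9,-0.5,0.6,1,0,0,1,-0.5,0.6,1,0,0,1.1,-0.5,0.6,1,0,0,1.225,-0.5,0.6,1,0,0,1.225,-0.5,0.6,1,0,0,1.225]}}

```text
clock: 20.6
tcp_pos: [0.4783, 0.2761, 0.2338]
orientation: [0.001, -0.706, 0.708, -0.0]
wrist_force: [-0.2, -0.6, -2.5]
finger_gap: 0.0532
grip_force: 68.3
```

>>> {"api": "apply_moves", "payload": {"moves": [0,0,0,0.1,0,0,0,0,0,0.2,0,0,0,0,0,0.3,0,0,0,0,0,0.4,0,0,0,0,0,0.5,0,0,0,0,0,0.5,0,0,0,0,0,0.5,0,0]}}

```text
clock: 21.18
tcp_pos: [0.4784, 0.275, 0.2324]
orientation: [0.174, -0.684, 0.687, 0.174]
wrist_force: [0.1, -0.4, -2.3]
finger_gap: 0.0528
grip_force: 68.2
```

Run:
```python
from h import *
from scipy.spatial.transform import Rotation as R
s=status.get_state();print(s['clock'],s['joint_pos'],s['tcp_pos']);q=s['orientation'];Rm=R.from_quat(np.r_[q[1:],q[0]]).as_matrix();print(Rm.round(3))
P=[0,.2331,0,.5187,.4095,.0556,.4328]
j=s['joint_pos'];f=j[1]-j[2]
# model: arm-plane frame; j4 centre then L1 along, j5 about (axis in plane, perp to tool), L2 along tool; lateral .08
c,s1=np.cos(j[0]),np.sin(j[0]);er=np.array([c,s1,0]);et=np.array([-s1,c,0]);ez=np.array([0,0,1.])
w=er*(.5187*np.sin(j[1])+.4095*np.cos(f)+.0556*np.sin(f))+ez*(.2331+.5187*np.cos(j[1])-.4095*np.sin(f)+.0556*np.cos(f))
p=f+j[3];d=er*np.cos(p)-ez*np.sin(p)
t=Rm[:,2]
print('p',p,'tool.et',t@et, 'sin j5',np.sin(j[4]))
v=s['tcp_pos']-w
# v = L1 d + L2 t + lat*et + lat2*(t x axis)
ax=np.cross(d,et); t5=np.cross(t,ax)
print(v@d,v@et,v@ax, 'ax.t',ax@t)
# lsq assume lat before j5
for nm,A in(('lat before',np.c_[d,t,et]),('lat after',np.c_[d,t,np.cross(ax,t)])):
    x,r,_,_=np.linalg.lstsq(A,v,rcond=None);print(nm,x.round(4),r)
```

```text
21.1833 [ 0.11458664  0.16428112 -0.25341054  1.0900308   0.49362376 -1.43557044] [0.47841498 0.27495344 0.23239782]
[[-0.004 -1.     0.001]
 [-0.879  0.004  0.477]
 [-0.477  0.001 -0.879]]
p 1.5077224650299144 tool.et 0.47382015800536637 sin j5 0.4738201580053662
0.3979124939231776 0.21845025016916794 -4.508027306471112e-05 ax.t 2.596965840408927e-17
lat before [0.198  0.227  0.1109] []
lat after [0.199  0.2787 0.0981] []
```

```bash
cat > ik.py <<'E'
import numpy as np
from scipy.optimize import least_squares
from scipy.spatial.transform import Rotation as R
def fk(j):
    f=j[1]-j[2];c,s=np.cos(j[0]),np.sin(j[0]);er=np.array([c,s,0]);et=np.array([-s,c,0]);ez=np.array([0,0,1.])
    w=er*(.5187*np.sin(j[1])+.4095*np.cos(f)+.0556*np.sin(f))+ez*(.2331+.5187*np.cos(j[1])-.4095*np.sin(f)+.0556*np.cos(f))
    p=f+j[3];d=er*np.cos(p)-ez*np.sin(p);t=d*np.cos(j[4])+et*np.sin(j[4])
    return w+.1404*d+.08*et+.2924*t,t,w
lo=[-2.76,-.86,-1.03,-2.2,-1.47];hi=[2.76,1.69,1.26,2.34,1.5]
def ik(x,t,j0):
    o=least_squares(lambda j:np.r_[(fk(j)[0]-x)*5,fk(j)[1]-t],j0,bounds=(lo,hi));return o.x,o.cost
if __name__=='__main__':
  for yawoff in(0,-.2,.2):
   for z in(.16,.2,.24,.28):
    j=np.array([.1146,.1643,-.2534,1.09,.4936])
    for th in np.radians([40,50,60,70,75,80,85]):
        t=R.from_euler('z',yawoff).apply([0,np.sin(th),-np.cos(th)])
        j,c=ik(np.array([.478,.275,z]),t,j)
    print(yawoff,z,j.round(2),c.round(6),'wrist',fk(j)[2].round(3))
E
python3 ik.py
```

```text
0 0.16 [-0.2   0.81 -0.32  1.6   1.35] 0.0 wrist [ 0.588 -0.12   0.242]
0 0.2 [-0.2   0.75 -0.32  1.67  1.35] 0.0 wrist [ 0.588 -0.12   0.282]
0 0.24 [-0.2   0.69 -0.3   1.74  1.35] 0.0 wrist [ 0.588 -0.12   0.322]
0 0.28 [-0.2   0.63 -0.28  1.82  1.35] 0.0 wrist [ 0.588 -0.12   0.362]
-0.2 0.16 [-0.22  0.5  -0.73  0.53  1.48] 0.0 wrist [ 0.428 -0.094  0.323]
-0.2 0.2 [-0.22  0.42 -0.7   0.64  1.48] 0.0 wrist [ 0.428 -0.094  0.363]
-0.2 0.24 [-0.22  0.34 -0.67  0.74  1.48] 0.0 wrist [ 0.428 -0.094  0.403]
-0.2 0.28 [-0.22  0.28 -0.63  0.85  1.48] 0.0 wrist [ 0.428 -0.094  0.443]
0.2 0.16 [-0.17  0.92 -0.12  1.86  1.19] 0.0 wrist [ 0.657 -0.112  0.219]
0.2 0.2 [-0.17  0.86 -0.12  1.92  1.19] 0.0 wrist [ 0.657 -0.112  0.259]
0.2 0.24 [-0.17  0.81 -0.11  1.98  1.19] 0.0 wrist [ 0.657 -0.112  0.299]
0.2 0.28 [-0.17  0.76 -0.1   2.05  1.19] 0.0 wrist [ 0.657 -0.112  0.339]
```

>>> {"api": "apply_moves", "payload": {"moves": [0,0,-0.4,0.1,0,0,0,0,-0.8,0.2,0,0,0,0,-1.2,0.3,0,0,0,0,-1.6,0.4,0,0,0,0,-1.7,0.5,0,0,0,0,-1.7,0.6,0,0,0,0,-1.7,0.7,0,0,0,0,-1.7,0.8,0,0,0,0,-1.7,0.9,0,0,0,0,-1.7,0.97,0,0,0,0,-1.7,0.97,0,0,0,0,-1.7,0.97,0,0,0,0,-1.7,0.97,0,0,0,0,-1.7,0.97,0,0,0,0,-1.7,0.97,0,0,0,0,-1.7,0.97,0,0,0,0,-1.7,0.97,0,0,0,0,-1.7,0.97,0,0]}}

```text
clock: 22.68
tcp_pos: [0.4786, 0.2767, 0.1911]
orientation: [-0.475, 0.526, -0.524, -0.473]
wrist_force: [-0.2, -0.8, -1.4]
finger_gap: 0.0531
grip_force: 68.6
```

```bash
python3 w.py
python3 - <<'E'
from h import *
s=status.get_state();print(s['joint_pos'],s['orientation'])
i,K,T=cam('top');j,_,_=cam('side')
cv2.imwrite('pics/c5.png',np.hstack([cv2.resize(i[180:290,110:220],(400,400),interpolation=cv2.INTER_CUBIC),cv2.resize(j[90:210,150:270],(400,400),interpolation=cv2.INTER_CUBIC)]))
E
```

```text
[ 0.04 -0.23 -1.8  -1.18  0.   -0.01] [0.52 0.66 0.55 0.03 0.02 0.03] [0.47862255 0.27647944 0.19015137] 0.05283288084860364 68.60565394163132 22.9833
[-0.19759889  0.74153153 -0.32455781  1.59950556  1.34928274 -2.6760395 ] [-0.474277    0.5246718  -0.52445882 -0.47405039]
```

View pics/c5.png

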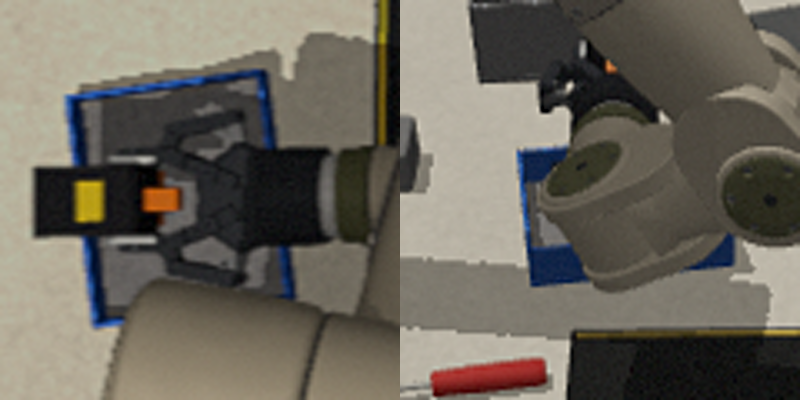

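>>> {"api": "apply_moves", "payload": {"moves": [0,0,0.2,-0.1,0,0,0,0,0.4,-0.2,0,0,0,0,0.6,-0.3,0,0,0,0,0.8,-0.4,0,0,0,0,1,-0.5,0,0,0,0,1.2,-0.6,0,0,0,0,1.4,-0.7,0,0,0,0,1.6,-0.8,0,0,0,0,1.7,-0.9,0,0,0,0,1.7,-1,0,0,0,0,1.7,-1.1,0,0,0,0,1.7,-1.2,0,0,0,0,1.7,-1.3,0,0,0,0,1.7,-1.4,0,0,0,0,1.7,-1.47,0,0,0,0,1.7,-1.47,0,0,0,0,1.7,-1.47,0,0]}}

```text
clock: 24.5
tcp_pos: [0.4778, 0.2775, 0.2318]
orientation: [0.0, 0.708, -0.706, -0.001]
wrist_force: [0.5, -0.1, -1.6]
finger_gap: 0.053
grip_force: 68.5
```

```bash
python3 w.py
python3 - <<'E'
from h import *
s=status.get_state();print(s['joint_pos'],s['orientation'])
E
```

```text
[ 0.27 -0.47 -1.47 -0.02 -0.02  0.01] [0.47 0.32 0.41 0.03 0.02 0.02] [0.47864758 0.27563275 0.23264157] 0.05286504357398866 68.46455991268158 24.8
[ 3.76801094e-01  2.70980182e-01 -2.78892226e-02  1.27197429e+00
  6.11805849e-04 -1.19276223e+00] [ 9.96299211e-05 -7.06670675e-01  7.07542552e-01  2.90191922e-04]
```

>>> {"api": "apply_moves", "payload": {"moves": [0.2,-1.2,0,0,0,0,0.5,-2.6,0,0,0,0,0.8,-4,0,0,0,0,1.1,-5.4,0,0,0,0,1.4,-6.8,0,0,0,0,1.7,-8.2,0,0,0,0,1.9,-9.5,0,0,0,0,2.05,-10.6,0,0,0,0,2.05,-10.6,-1,0,0,0,2.05,-10.6,-2.2,0,0,0,2.05,-10.6,-3.4,0,0,0,2.05,-10.6,-4.6,0,0,0,2.05,-10.6,-5.6,0,0,0,2.05,-10.6,-6.3,0,0,0,2.05,-10.6,-6.7,0,0,0,2.05,-10.6,-6.9,0,0,0,2.05,-10.6,-6.95,0,0,0,2.05,-10.6,-6.95,0,0,0,2.05,-10.6,-6.95,0,0,0]}}

```text
clock: 26.38
tcp_pos: [0.5309, 0.0113, 0.0599]
orientation: [-0.001, 0.707, -0.707, 0.001]
wrist_force: [-0.8, 0.2, -1.8]
finger_gap: 0.0533
grip_force: 68.4
```

```bash
python3 w.py
python3 - <<'E'
from h import *
i,K,T=cam('top');j,_,_=cam('side')
cv2.imwrite('pics/c6.png',np.hstack([cv2.resize(i[185:285,110:210],(390,390),interpolation=cv2.INTER_CUBIC),cv2.resize(j[110:240,170:300],(390,390),interpolation=cv2.INTER_CUBIC)]))
E
```

```text
[ 0.28  0.02 -1.12 -0.    0.03 -0.  ] [0.37 0.42 0.71 0.05 0.01 0.01] [0.5302905  0.01149948 0.05930772] 0.05307833957027743 68.50745290517807 26.6833
```

View pics/c6.png

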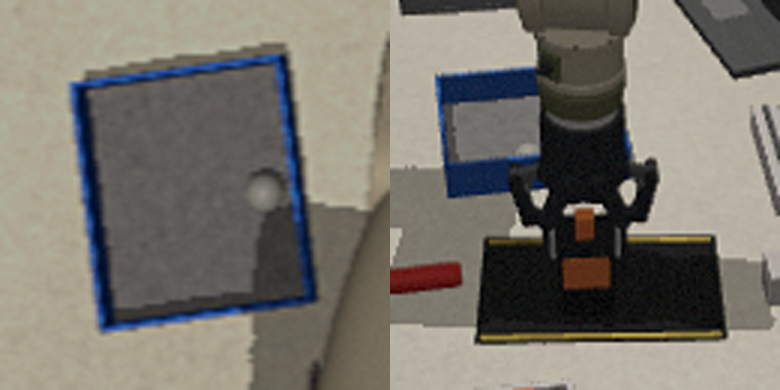

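>>> {"api": "apply_moves", "payload": {"moves": [0,0,-0.05,0,0,0,0,0,-0.08,0,0,0,0,0,-0.1,0,0,0,0,0,-0.1,0,0,0,0,0,-0.1,0,0,0]}}

```text
clock: 27.2
tcp_pos: [0.5304, 0.0114, 0.0592]
orientation: [-0.0, 0.707, -0.707, 0.001]
wrist_force: [-5.7, 0.9, 21.0]
finger_gap: 0.0533
grip_force: 71.0
```

```bash
python3 w.py
```

```text
[-5.540e+00  3.700e-01  2.061e+01  1.400e-01  1.900e+00  1.000e-02] [0.34 0.25 0.22 0.02 0.01 0.03] [0.53035091 0.01142803 0.05916763] 0.05311252593675166 71.01459056138992 27.5
```

Contact; ease back a hair, release, and rise.

>>> {"api": "apply_moves", "payload": {"moves": [0,0,0.08,0,0,0,0,0,0.08,0,0,0,0,0,0.08,0,0,0]}}

```text
clock: 27.75
tcp_pos: [0.5304, 0.0114, 0.0592]
orientation: [-0.0, 0.707, -0.707, 0.001]
wrist_force: [-2.1, 0.3, 8.1]
finger_gap: 0.0528
grip_force: 69.8
```

>>> {"api": "apply_moves", "payload": {"moves": [0,0,0,0,0,0,0,0,0,0,0,0,0,0,0,0,0,0,0,0,0,0,0,0,0,0,0,0,0,0,0,0,0.6,0,0,0,0,0,1.6,0,0,0,0,0,2.8,0,0,0,0,0,4,0,0,0,0,0,5.2,0,0,0,0,0,6.4,0,0,0,0,0,7.6,0,0,0,-1,4,7.6,0,0,0,-1,4,7.6,0,0,0,-1,4,7.6,0,0,0,-1,4,7.6,0,0,0,-1,4,7.6,0,0,0], "claw": 100}}

```text
clock: 29.17
tcp_pos: [0.5045, 0.1124, 0.2483]
orientation: [0.0, 0.708, -0.706, 0.0]
wrist_force: [-0.8, 0.1, 1.0]
finger_gap: 0.0856
grip_force: 0.0
```

Run:
```python
from h import *
i,K,T=cam('top');j,_,_=cam('side')
cv2.imwrite('pics/c7.png',np.hstack([cv2.resize(i[120:290,110:390],(395,240),interpolation=cv2.INTER_CUBIC),cv2.resize(j[110:310,140:340],(240,240),interpolation=cv2.INTER_CUBIC)]))
```

```text
(no output)
```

View pics/c7.png

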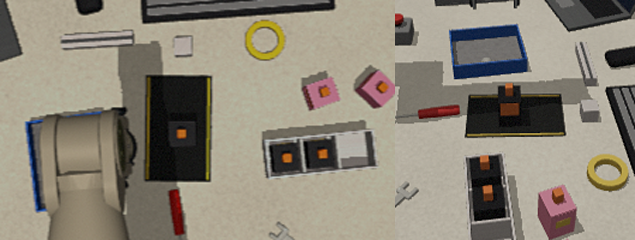

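The emptied pot stands upright on the mat (crop pixel 181,133), both empty pots are in their cells, the bystanders are untouched and the gripper is clear.

```bash
python3 -c "
from workcell import job
print(job.hand_in())"
```

```text
the job is handed in; nothing more can be done
None
```

The job is handed in, with no verdict returned: the third pot (farthest right, at -y) held the ball, which now lies in the blue bin. That pot stands upright on the mat, both empty pots are back in their cells, and the bystanders look unmoved in the last picture.

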